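Park the tall tube on the angled rest

ROBOT

A 6-joint arm with a two-finger parallel gripper is mounted at the origin on the work surface. World frame = base frame: x ahead of the robot, y to its left, z up, the work surface at z = 0. Lengths are in m, angles in degrees, forces in N, time in s.
With the tool pointing down it reaches from about 0.4 to 0.825 m from the base axis. Payload 7 kg.
Tool frame: the origin (TCP) lies on the centre line of the jaws, within the pads' length; the fingertips stand 22 mm ahead of it and the grasp point (between the pads) lies 3 mm ahead of it; z points along the fingers, y is the line along which they close (so a half turn about z gives the same grasp; the last joint's range is limited). The gripper opens to 88 mm and grips with 3 to 60 N. Pads are 19 mm wide; open, the fingers measure 130 mm over their backs; the gripper's body (78 mm by 193 mm) begins 47 mm behind the grasp point.
Start: joints at [-55.628, 20.546, 0.682, 0, -70.136, -16.507], TCP at [0.207, -0.642, 0.22] pointing down, gripper open.
Joint ranges: [-176.03, 176.03], [-82.01, 121.73], [-58.28, 71.71], [-173.87, 95.51], [-174.79, -0.11], [-173.66, 173.66]. Speed limits (degrees/s): [136.94, 136.94, 172.46, 180, 180, 180].

INTERFACE

Orientations are given as [roll, pitch, yaw] about the fixed x, y, z axes, in that order (R = Rz(yaw) Ry(pitch) Rx(roll)).
In Python, from plant import get_state, cams, r gives the robot as it stands.
- The arm moves only by the tool apply_moves, never from a script. Its argument "targets" is a list of rows, each an object with "dp": the shift along the world's x, y, z in m, a list of three; "yaw": the turn about the world's z in degrees. In form: [{"dp": [x, y, z], "yaw": yaw}, ...]. A call has 1 to 20 rows; each row is the pose to reach, as a shift and turn from the pose commanded when the call began; what a row does not reach only later rows make up. A row lasts 1/12 s, in which the tool goes at most 41.7 mm and 7.16 degrees, less where a joint would pass 70% of its speed; a pose out of reach is approached as far as the arm can. A call with a gripper value outside its range is refused whole. "grip" is the gripper command: -1 is fully open, 1 is shut, values between are in proportion, set as the call begins (left out, the last holds). The fingers move at their own pace and stop on an object; "squeeze" is the grip in N (left out, the last holds). Time passes only in rows, so rows that repeat a pose let the fingers close. It gives the time, the measured TCP pose, the force, the opening and the grip force at its end, in the units of the state.
- get_state(): the state, without advancing time (a new reading comes with each control period).
- cams.capture(name): name is "side" or "top" or "wrist"; returns a dict with "image" (400x640x3 uint8, red, green, blue), "range_z" (400x640 float32, m along the optical axis (not along the pixel's ray), 0 where there is no reading), "fx", "fy", "cx", "cy" (pixels), "R" (3x3) and "t" (3): a world point X has camera coordinates R X + t; the wrist camera has in their place "T_tool_cam" (4x4, takes a point from camera to tool coordinates, whose origin is the TCP and whose axes are the flange's). Camera axes: x right, y down, z forward; pixel columns grow to the right and rows downward; lengths in m; the calibration is good to about 2 mm. A picture is of the moment at which its call begins: read the wrist's pose just before it.
- r.close_job(): hands the job in; it is judged then, once.
The state is a dict: "time_s": time; "joints": joint angles; "qd": joint speeds; "joint_torque": joint torques, N m; "tcp_pos": TCP position; "eef_rot": TCP orientation; "contact_force": force on the tool from outside, world axes, zero at the start; "moment": the same for the moment, N m; "gripper_width": finger opening in m; "gripper_force": force on a finger pad.
Only numpy, scipy, OpenCV 4.12 (cv2) and the standard library are available. Lean on these libraries where they do the work, as an engineer would, in place of code of your own. Each camera call takes 0.05 s, during which the arm holds its last target. There are 200 camera calls.

TASK

Take the tall capped tube out of the grey rack and park it on the angled metal rest, foot down on the ledge and barrel lying in the groove, cap end up, so that it can next be taken by its side. Leave the two short tubes standing in the rack.

Things in the scene. Friction and masses are not known exactly. Their poses are not given: they have to be found in the camera images.
- tall_tube_mid (a point): tall capped tube, frosted, blue cap, 116 mm long, under 0.1 kg: barrel 29 mm in diameter for 98 mm, then the cap, 35 mm wide and 18 mm high. Point: its centre, on the axis 58 mm from foot and cap top; z along the axis to the cap, whose middle is 49 mm along z. Starts upright in a well (34 mm wide, 42 mm deep, floor 8 mm up) of a fixed grey rack 50 mm high: raise it straight up to free it.
- rest_seat (a point): angled rest, fixed: aluminium V groove (90 deg, 42 mm wide, 75 mm long) leaning back 35 deg from vertical, a ledge across its low end. Point: where the parked tall tube's centre lies, foot on the ledge, barrel in the groove (82 mm up). z: up along the groove, as the parked cap points; x: straight out of the groove; y: level across. Ledge 58 mm along -z; the metal ends 17 mm along +z, cap stands free.
- short_tube_a_mid (a point): short capped tube, a bystander in another well of the rack (62 x 190 mm, three wells 60 mm apart): 70 mm long, top 78 mm above the bench, barrel and cap as wide as the tall one's. Point: its centre, half-way up; z to its cap.
- short_tube_b_mid (a point): the second short capped tube, a bystander in the third well, the same as the first. Point: its centre, half-way up; z to its cap.
Things that resemble listed ones, but are neither listed nor needed, are in the scene too. What is shaped like the part that bears tall_tube_mid but purple is not meant. Of the things shaped like the part that bears rest_seat, the aluminium one is meant.

How it is judged:
By the outcome, as a careful person would: the job done as asked, in the order asked, and still so for the second after the job is handed in, with the robot touching nothing.
It also fails if it takes over 38 s, if anything falls off the work surface, if the arm or the gripper's body presses on something with over 40 N, if the wrist force passes 120 N, or if a joint passes its speed limit or range.

## Working session

There is one attempt and no reset: what is moved stays moved. The work goes in short steps, Python scripts to look and compute and a tool call to move; the robot and the scene stay as the last step left them, time stands still between calls to the robot, and variables do not carry over. Pictures are saved under pics/ and viewed, at most 10 in all, crops included, and the job is handed in when it is done.

Besides the shell and the picture viewer there is one more tool, called by a JSON object that holds its "fn" and its "kwargs". apply_moves: Moves the arm, as the interface text tells. Its arguments: {"type":"object","properties":{"targets":{"type":"array","items":{"type":"object","properties":{"dp":{"type":"array","items":{"type":"number"}},"yaw":{"type":"number"}}}},"grip":{"type":"number"},"squeeze":{"type":"number"}},"required":["targets"]}

```bash
ls; mkdir -p pics; cat > h.py <<'E'
import numpy as np, cv2
from plant import get_state, cams, r
def cap(n,save=None):
    s=get_state(); c=cams.capture(n); c['s']=s
    if save: cv2.imwrite(f'pics/{save}.png',c['image'][:,:,::-1])
    return c
def world(c):
    z=c['range_z']; v,u=np.mgrid[:z.shape[0],:z.shape[1]]
    P=np.stack([(u-c['cx'])/c['fx']*z,(v-c['cy'])/c['fy']*z,z],-1)
    if 'R' in c and c['R'] is not None: W=(P-c['t'])@np.asarray(c['R'])
    else:
        from scipy.spatial.transform import Rotation as Ro
        T=np.asarray(c['T_tool_cam']); R=Ro.from_euler('xyz',c['s']['eef_rot'],degrees=True).as_matrix()
        W=(P@T[:3,:3].T+T[:3,3])@R.T+c['s']['tcp_pos']
    W[z<=0]=np.nan
    return W
E
python3 - <<'E'
from h import *
for n in('top','side'):
    c=cap(n,n+'0'); np.savez(f'{n}0.npz',W=world(c),im=c['image'])
    print(n,c['fx'],c['cx'],c['cy'],np.round(c['R'],3).tolist(),np.round(c['t'],3))
s=get_state(); print(s['eef_rot'],s['time_s'],s['tcp_pos'],s['gripper_width'])
E
```

```text
pics
top 361.9098388831487 320.87287124872887 195.5677971450888 [[0.007, -1.0, -0.008], [-0.988, -0.006, -0.154], [0.154, 0.009, -0.988]] [0.    0.587 0.729]
side 404.54520405992906 326.73312288542286 198.26644523129312 [[-0.969, -0.247, -0.014], [-0.148, 0.624, -0.767], [0.198, -0.741, -0.641]] [0.561 0.151 0.628]
[ 1.79912397e+02 -9.49233331e-03 -1.62138986e+02] 0.1 [ 0.20690175 -0.64202415  0.21909589] 0.08755096164171065
```

View pics/top0.png

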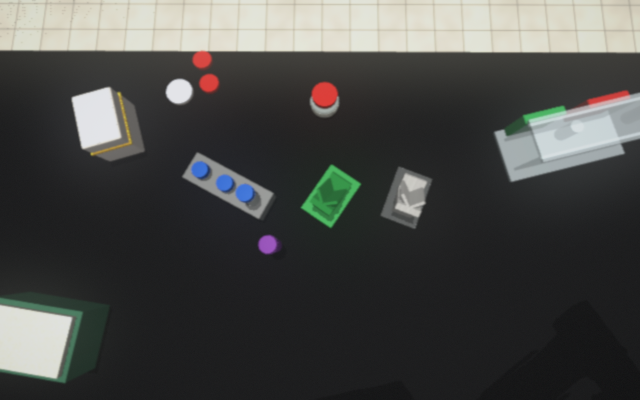

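View pics/side0.png

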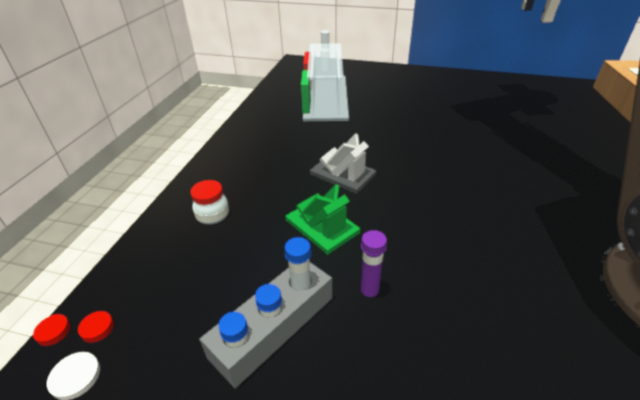

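The top view shows the rack's blue caps at (200,169), (224,183) and (245,193). The side view shows that the one nearest the green rest, at (298,250), is the tall one. The aluminium rest is at top (408,197) and side (343,160); the green rest and the purple tube are decoys.

```bash
python3 - <<'E'
from h import *
def crop(im,a,b,c,d,k,n): return cv2.resize(im[a:b,c:d,::-1],None,fx=k,fy=k,interpolation=cv2.INTER_CUBIC)
t=np.load('top0.npz'); s=np.load('side0.npz')
A=crop(t['im'],155,240,370,445,4,''); B=crop(s['im'],125,195,300,385,4,'')
h=max(A.shape[0],B.shape[0]); A=cv2.copyMakeBorder(A,0,h-A.shape[0],0,0,0);B=cv2.copyMakeBorder(B,0,h-B.shape[0],0,0,0)
cv2.imwrite('pics/rest.png',np.hstack([A,B]))
for n,d in(('top',t),('side',s)):
    hsv=cv2.cvtColor(d['im'],cv2.COLOR_RGB2HSV); m=cv2.inRange(hsv,(100,120,80),(125,255,255))
    k,l,st,ce=cv2.connectedComponentsWithStats(m)
    for i in range(1,k):
        if 40<st[i,4]<2000:
            w=d['W'][l==i]; w=w[np.isfinite(w[:,2])]
            zt=np.percentile(w[:,2],95); q=w[w[:,2]>zt-.004]
            print(n,ce[i].round(1),st[i,4],'z',zt.round(4),'mid top',((q.max(0)+q.min(0))/2).round(4),q.mean(0).round(4),np.ptp(q,0).round(3))
# rest cloud
for n,d,(a,b,c,e) in(('top',t,(160,232,376,440)),('side',s,(128,195,300,385))):
    W=d['W'][a:b,c:e].reshape(-1,3); im=d['im'][a:b,c:e].reshape(-1,3).astype(int)
    g=np.isfinite(W[:,2])&(W[:,2]>.004)&(W[:,2]<.2)&(W[:,0]>0.3); W=W[g]
    print(n,len(W),W.min(0),W.max(0))
    for lo,hi in((.004,.015),(.015,.03),(.03,.05),(.05,.07),(.07,.09),(.09,.11),(.11,.15)):
        q=W[(W[:,2]>lo)&(W[:,2]<hi)]
        if len(q)>5: print(lo,len(q),q.mean(0).round(4),cv2.minAreaRect(q[:,:2].astype(np.float32)))
E
```

```text
top [200.1 169.6] 236 z 0.0799 mid top [0.6357 0.2569 0.0795] [0.6364 0.2574 0.078 ] [0.032 0.031 0.007]
top [224.6 182.9] 233 z 0.0793 mid top [0.6083 0.2048 0.0778] [0.6084 0.2045 0.0775] [0.032 0.033 0.005]
top [244.7 192.7] 265 z 0.1256 mid top [0.5811 0.1519 0.1243] [0.5809 0.1513 0.1237] [0.032 0.031 0.005]
side [297.1 249.6] 622 z 0.1245 mid top [0.5806 0.1531 0.123 ] [0.5801 0.154  0.1233] [0.034 0.036 0.005]
side [267.7 297.3] 617 z 0.0786 mid top [0.6086 0.2059 0.0773] [0.6081 0.2066 0.0774] [0.034 0.035 0.005]
side [232.4 326.3] 723 z 0.0788 mid top [0.6371 0.2587 0.0775] [0.6362 0.2593 0.0775] [0.035 0.035 0.005]
top 1928 [ 0.52145762 -0.24273974  0.00402102] [ 0.65933444 -0.12672347  0.0961905 ]
0.004 879 [ 0.5856 -0.1744  0.0111] ((0.5911224484443665, -0.18490567803382874), (0.08032462745904922, 0.12066008895635605), 69.11156463623047)
0.015 103 [ 0.5912 -0.1777  0.0247] ((0.586057722568512, -0.17500917613506317), (0.0528840571641922, 0.06899558752775192), 72.27174377441406)
0.03 386 [ 0.6077 -0.19    0.0383] ((0.5921962261199951, -0.18574564158916473), (0.0508981831371
[... 716 characters left out ...]
5844 -0.1672  0.0232] ((0.5891925692558289, -0.1806277334690094), (0.045868441462516785, 0.08006905019283295), 74.58168029785156)
0.03 376 [ 0.5921 -0.1726  0.0397] ((0.6104817390441895, -0.13786540925502777), (0.15001685917377472, 0.08303654193878174), 67.21336364746094)
0.05 264 [ 0.5755 -0.1621  0.0594] ((0.5934666395187378, -0.12119423598051071), (0.170988067984581, 0.06121506541967392), 76.48545837402344)
0.07 370 [ 0.5681 -0.1534  0.0803] ((0.5799844264984131, -0.10784320533275604), (0.19151833653450012, 0.056349463760852814), 83.14832305908203)
0.09 62 [ 0.5725 -0.1114  0.0925] ((0.5760549306869507, -0.10710108280181885), (0.0232128594070673, 0.19040611386299133), 0.09809994697570801)
```

View pics/rest.png

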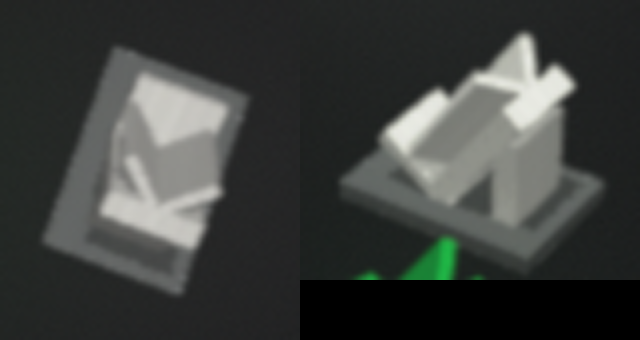

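```bash
python3 - <<'E'
from h import *
t=np.load('top0.npz'); s=np.load('side0.npz')
for n,d in(('top',t),('side',s)):
    W=d['W'].reshape(-1,3); c=np.array([.592,-.185])
    W=W[np.isfinite(W[:,2])]; W=W[(np.hypot(*(W[:,:2]-c).T)<.09)&(W[:,2]<.15)]
    base=W[(W[:,2]>.004)&(W[:,2]<.016)]; rc=cv2.minAreaRect(base[:,:2].astype(np.float32)); print(n,'base',np.round(rc[0],4),np.round(rc[1],4),rc[2])
    th=np.radians(rc[2]-90); h=np.array([np.cos(th),np.sin(th)]); y=np.array([-h[1],h[0]])
    M=W[W[:,2]>.02]; a=(M[:,:2]-c)@h; b=(M[:,:2]-c)@y; z=M[:,2]
    print(' h',h.round(3),'a',np.percentile(a,[1,99]).round(4),'b',np.percentile(b,[1,99]).round(4))
    for lo in np.arange(-.06,.06,.01):
        q=(a>lo)&(a<lo+.01)
        if q.sum()>8: print('  a %.2f n%d b %s zmax %.4f zmid(|b-bc|<4mm) %s'%(lo,q.sum(),np.percentile(b[q],[2,98]).round(4),z[q].max(),np.percentile(z[q&(abs(b-np.median(b))<.004)],[0,50,100]).round(4) if (q&(abs(b-np.median(b))<.004)).any() else None))
    # tips: highest points
    k=z>.088; print(' tips a',a[k].min().round(4),a[k].max().round(4),'b',b[k].min().round(4),b[k].max().round(4))
    # coordinates: zg=-a sin35+z cos35 ; ledge plane constant zg
    zg=-a*np.sin(np.radians(35))+z*np.cos(np.radians(35)); k=(a>.005)
    hi,e=np.histogram(zg[k],np.arange(-.04,.08,.002)); print(' zg hist',[(round(float(x),3),int(v)) for x,v in zip(e,hi) if v>8])
    # V fit: xg = |b-b0| + k
    xg=a*np.cos(np.radians(35))+z*np.sin(np.radians(35))
    for lo in np.arange(-.03,.03,.004):
        q=(b>lo)&(b<lo+.004)&(zg>.03)
        if q.sum()>3: print('  b %.3f n%d xg %s'%(lo+.002,q.sum(),np.percentile(xg[q],[10,50,90]).round(4)))
E
```

```text
top base [ 0.5911 -0.1849] [0.0803 0.1207] 69.11156463623047
 h [ 0.934 -0.357] a [-0.0448  0.0413] b [-0.0253  0.0247]
  a -0.05 n137 b [-0.0239  0.022 ] zmax 0.0810 zmid(|b-bc|<4mm) [0.0238 0.075  0.0798]
  a -0.04 n134 b [-0.0244  0.0244] zmax 0.0866 zmid(|b-bc|<4mm) [0.0769 0.0816 0.0866]
  a -0.03 n126 b [-0.0235  0.0246] zmax 0.0952 zmid(|b-bc|<4mm) [0.0701 0.0779 0.0846]
  a -0.02 n115 b [-0.0245  0.0246] zmax 0.0962 zmid(|b-bc|<4mm) [0.0516 0.0632 0.0705]
  a -0.01 n90 b [-0.0224  0.0244] zmax 0.0862 zmid(|b-bc|<4mm) [0.0385 0.0476 0.0525]
  a 0.00 n88 b [-0.0236  0.0243] zmax 0.0723 zmid(|b-bc|<4mm) [0.0291 0.0339 0.0406]
  a 0.01 n92 b [-0.0221  0.0246] zmax 0.0581 zmid(|b-bc|<4mm) [0.0214 0.0264 0.0296]
  a 0.02 n113 b [-0.0243  0.0247] zmax 0.0435 zmid(|b-bc|<4mm) [0.0271 0.0333 0.0376]
  a 0.03 n116 b [-0.025   0.0244] zmax 0.0430 zmid(|b-bc|<4mm) [0.0357 0.0398 0.043 ]
  a 0.04 n20 b [-0.0247  0.0239] zmax 0.0397 zmid(|b-bc|<4mm) [0.037  0.0385 0.039 ]
 tips a -0.0284 -0.0109 b -0.0254 0.0237
 zg hist [(0.006, 10), (0.008, 16), (0.01, 97), (0.012, 121), (0.014, 36), (0.
[... 1467 characters left out ...]
 0.0427]
 tips a -0.0281 -0.0113 b -0.0256 0.0244
 zg hist [(0.006, 12), (0.008, 12), (0.01, 63), (0.012, 59), (0.014, 15), (0.018, 10)]
  b -0.024 n19 xg [-0.0182  0.0124  0.0403]
  b -0.020 n45 xg [-0.011   0.0167  0.0416]
  b -0.016 n49 xg [-0.0167  0.015   0.0383]
  b -0.012 n48 xg [-0.0123  0.0184  0.0338]
  b -0.008 n42 xg [-0.0149  0.0068  0.0277]
  b -0.004 n35 xg [-0.0176  0.0073  0.0254]
  b 0.000 n37 xg [-0.0158  0.0027  0.0177]
  b 0.004 n34 xg [-0.0195  0.0004  0.0203]
  b 0.008 n70 xg [-0.011   0.0212  0.0243]
  b 0.012 n79 xg [-0.0098  0.0253  0.0283]
  b 0.016 n75 xg [-0.0105  0.0284  0.0324]
  b 0.020 n163 xg [-0.0131  0.0047  0.041 ]
  b 0.024 n202 xg [0.0059 0.0132 0.0388]
```

{"fn": "apply_moves", "kwargs": {"targets": [{"dp": [0.017,0.036,0.001],"yaw": -2},{"dp": [0.034,0.072,0.001],"yaw": -4},{"dp": [0.051,0.108,0.001],"yaw": -6},{"dp": [0.068,0.144,0.001],"yaw": -8},{"dp": [0.085,0.18,0.001],"yaw": -10},{"dp": [0.102,0.216,0.001],"yaw": -12},{"dp": [0.119,0.252,0.001],"yaw": -14},{"dp": [0.136,0.288,0.001],"yaw": -16},{"dp": [0.153,0.324,0.001],"yaw": -18},{"dp": [0.17,0.36,0.001],"yaw": -20},{"dp": [0.187,0.396,0.001],"yaw": -22},{"dp": [0.204,0.432,0.001],"yaw": -24},{"dp": [0.221,0.468,0.001],"yaw": -26},{"dp": [0.238,0.504,0.001],"yaw": -28},{"dp": [0.255,0.54,0.001],"yaw": -30},{"dp": [0.272,0.576,0.001],"yaw": -32},{"dp": [0.289,0.612,0.001],"yaw": -34},{"dp": [0.306,0.648,0.001],"yaw": -36},{"dp": [0.323,0.684,0.001],"yaw": -38},{"dp": [0.34,0.72,0.001],"yaw": -39}], "grip": -1}}

```text
time_s: 1.77
tcp_pos: [0.5472, 0.0796, 0.2208]
eef_rot: [-180.0, -0.0, 158.8]
contact_force: [1.0, -1.0, 0.1]
gripper_width: 0.0879
gripper_force: 0.0
```

The measurements agree: seat ≈ (0.586, -0.183, 0.082) with the outward azimuth about -20.7°. The tall cap is at (0.581, 0.1525), top at 0.124. I'll move above it, wait for the arm to settle, then check.

{"fn": "apply_moves", "kwargs": {"targets": [{"dp": [0.012,0.025,0],"yaw": 0},{"dp": [0.024,0.05,0],"yaw": 0},{"dp": [0.034,0.0735,0],"yaw": 0.4},{"dp": [0.034,0.0735,-0.02],"yaw": 0.4},{"dp": [0.034,0.0735,-0.04],"yaw": 0.4},{"dp": [0.034,0.0735,-0.04],"yaw": 0.4},{"dp": [0.034,0.0735,-0.04],"yaw": 0.4},{"dp": [0.034,0.0735,-0.04],"yaw": 0.4},{"dp": [0.034,0.0735,-0.04],"yaw": 0.4}]}}

```text
time_s: 2.52
tcp_pos: [0.5817, 0.151, 0.1824]
eef_rot: [179.9, 0.1, 159.3]
contact_force: [0.0, -0.8, -0.1]
gripper_width: 0.0878
gripper_force: 0.0
```

```bash
python3 - <<'E'
from h import *
s=get_state(); print(s['tcp_pos'],s['eef_rot'],s['joints'])
c=cap('wrist','w1'); W=world(c)
hsv=cv2.cvtColor(c['image'],cv2.COLOR_RGB2HSV); m=cv2.inRange(hsv,(100,120,60),(125,255,255))
k,l,st,ce=cv2.connectedComponentsWithStats(m)
for i in range(1,k):
    if st[i,4]>100:
        w=W[l==i]; w=w[np.isfinite(w[:,2])]
        if len(w)<20: print(ce[i],st[i,4],'no depth'); continue
        zt=np.percentile(w[:,2],90); q=w[abs(w[:,2]-zt)<.004]; print(ce[i].round(),st[i,4],zt.round(4),cv2.minEnclosingCircle(q[:,:2].astype(np.float32)),q.mean(0).round(4))
E
```

```text
[0.58171416 0.15103804 0.1824189 ] [1.79925101e+02 8.33404615e-02 1.59253511e+02] [ 3.31812968e+01  1.51063689e+01 -1.21935971e+01  2.62028469e-02
 -6.25904264e+01 -1.43939771e+02]
[374. 202.] 951 0.0788 ((0.6088813543319702, 0.2030908614397049), 0.016744336113333702) [0.6082 0.2032 0.078 ]
[316. 210.] 1363 0.1248 ((0.5817376971244812, 0.15061435103416443), 0.01739422045648098) [0.581  0.1503 0.124 ]
[421. 202.] 253 0.0759 ((0.6324331760406494, 0.25303739309310913), 0.01594485156238079) [0.6262 0.2492 0.0749]
```

{"fn": "apply_moves", "kwargs": {"targets": [{"dp": [0,0,-0.02],"yaw": 0},{"dp": [0,0,-0.04],"yaw": 0},{"dp": [0,0,-0.052],"yaw": 0},{"dp": [0,0,-0.0595],"yaw": 0},{"dp": [0,0,-0.0595],"yaw": 0},{"dp": [0,0,-0.0595],"yaw": 0}]}}

```text
time_s: 3.07
tcp_pos: [0.5815, 0.1511, 0.1222]
eef_rot: [180.0, 0.0, 159.3]
contact_force: [0.2, -0.6, 0.6]
gripper_width: 0.0875
gripper_force: 0.0
```

{"fn": "apply_moves", "kwargs": {"targets": [{"dp": [0,0,0],"yaw": 0},{"dp": [0,0,0],"yaw": 0},{"dp": [0,0,0],"yaw": 0},{"dp": [0,0,0],"yaw": 0},{"dp": [0,0,0],"yaw": 0},{"dp": [0,0,0],"yaw": 0},{"dp": [0,0,0],"yaw": 0},{"dp": [0,0,0],"yaw": 0},{"dp": [0,0,0],"yaw": 0},{"dp": [0,0,0],"yaw": 0},{"dp": [0,0,0],"yaw": 0},{"dp": [0,0,0],"yaw": 0}], "grip": 1, "squeeze": 15}}

```text
time_s: 4.07
tcp_pos: [0.581, 0.1511, 0.1214]
eef_rot: [-180.0, -0.0, 159.3]
contact_force: [0.3, 0.3, -0.4]
gripper_width: 0.0131
gripper_force: 0.0
```

The opening is 13 mm, less than the cap's 35 mm, so the fingers missed something. I'll look before going on.

```bash
python3 - <<'E'
from h import *
s=get_state(); print(s['tcp_pos'],s['gripper_width'],s['gripper_force'])
a=cap('side','s2'); b=cap('wrist','w2'); t=cap('top','t2')
A=cv2.resize(a['image'][170:390,190:420,::-1],(460,440)); B=cv2.resize(b['image'][:,:,::-1],(320,200)); C=cv2.resize(t['image'][130:250,160:320,::-1],(320,240))
cv2.imwrite('pics/m2.png',np.hstack([A,np.vstack([B,C])]))
E
```

```text
[0.58103594 0.15105015 0.12141868] 0.01307157758618788 0.0
```

View pics/m2.png

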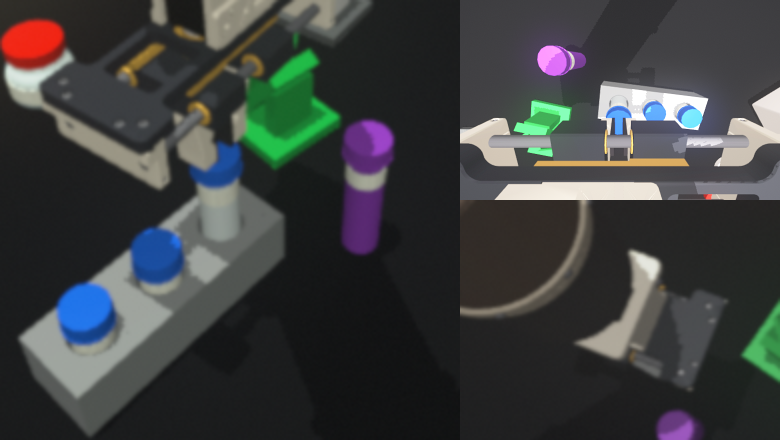

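The side view shows the tube still upright in its well, with the cap at about (215,160) in the crop. The fingers are nearly shut on the cap's far side. I'll measure where the cap is relative to the fingers.

```bash
python3 - <<'E'
from h import *
from scipy.spatial.transform import Rotation as Ro
for n in('wrist','side','top'):
    c=cap(n); W=world(c)
    hsv=cv2.cvtColor(c['image'],cv2.COLOR_RGB2HSV); m=cv2.inRange(hsv,(95,120,60),(125,255,255))
    k,l,st,ce=cv2.connectedComponentsWithStats(m)
    for i in range(1,k):
        if st[i,4]>40:
            w=W[l==i]; w=w[np.isfinite(w[:,2])&(w[:,2]<.14)]
            if len(w)<20: continue
            zt=np.percentile(w[:,2],90); q=w[abs(w[:,2]-zt)<.004]; print(n,ce[i].round(),st[i],'zt',zt.round(4),q.min(0).round(4),q.max(0).round(4))
    if n=='wrist':
        cv2.imwrite('pics/w3.png',cv2.resize(c['image'][160:330,220:420,::-1],(800,600)))
        print(np.round(c['T_tool_cam'],3)); print(c['fx'],c['cx'],c['cy'])
        s=c['s']; R=Ro.from_euler('xyz',s['eef_rot'],degrees=True).as_matrix()
        T=(W-s['tcp_pos'])@R  # tool coords
        v=np.isfinite(T[...,2])&(T[...,2]>-.03)&(T[...,2]<.03)&(abs(T[...,1])<.08)&(abs(T[...,0])<.05)&(m==0)
        q=T[v]; print('near tool pts',len(q)); 
        if len(q): print(np.percentile(q,[1,25,50,75,99],axis=0).round(4))
E
```

```text
wrist [389. 223.] [ 366  203   46   38 1379] zt 0.0788 [0.5925 0.1863 0.0748] [0.6234 0.2195 0.0802]
wrist [459. 234.] [ 434  211   52   45 1502] zt 0.0787 [0.6206 0.239  0.0748] [0.6536 0.2727 0.0799]
wrist [317. 229.] [ 292  212   51   58 1165] zt 0.1247 [0.5643 0.1382 0.1207] [0.5974 0.1677 0.1287]
[[ 0.    -0.957 -0.291  0.077]
 [ 1.     0.001 -0.    -0.   ]
 [ 0.    -0.291  0.957 -0.165]
 [ 0.     0.     0.     1.   ]]
278.65320710839023 317.127349590093 202.0620010497073
near tool pts 701
[[-0.0027 -0.0162 -0.0296]
 [ 0.0079 -0.006  -0.0242]
 [ 0.0089  0.0013 -0.017 ]
 [ 0.0096  0.006  -0.0122]
 [ 0.0135  0.0166  0.0291]]
side [575.  39.] [ 493    0  147   80 7582] zt 0.0465 [-0.3416 -1.4869  0.0425] [-0.0121 -1.4583  0.0505]
side [299. 254.] [284 242  28  22 368] zt 0.124 [0.5634 0.1421 0.1201] [0.5949 0.17   0.1251]
side [268. 297.] [255 283  27  29 611] zt 0.0783 [0.5915 0.1889 0.0745] [0.6255 0.2231 0.08  ]
side [232. 326.] [218 311  30  31 731] zt 0.0784 [0.6198 0.2418 0.0745] [0.6539 0.2756 0.0801]
```

View pics/w3.png

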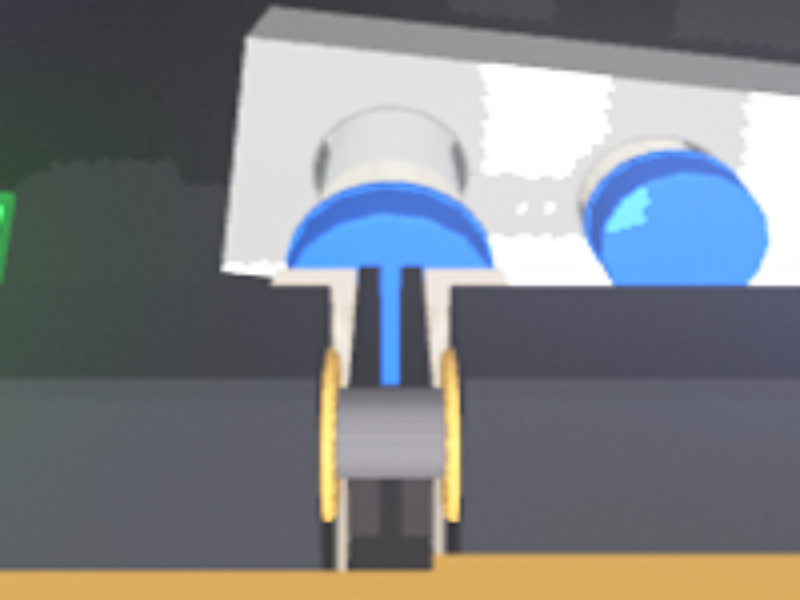

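The wrist view shows both fingers centred on the cap (gap at about (390,330) in the crop), with the blue cap top visible between and below them. The tips look as if they are above the cap. I'll check their true extent in the depth data.

```bash
python3 - <<'E'
from h import *
from scipy.spatial.transform import Rotation as Ro
c=cap('wrist'); W=world(c); s=c['s']; R=Ro.from_euler('xyz',s['eef_rot'],degrees=True).as_matrix(); T=(W-s['tcp_pos'])@R
for u in (298,304,308,312,317,322,326,330,336):
    print(u,[(v,*(T[v,u]*1000).round(0)) for v in range(226,285,6)])
c=cap('side'); W=world(c); T=(W-s['tcp_pos'])@R
q=T[np.isfinite(T[...,2])]; q=q[(abs(q[:,0])<.03)&(abs(q[:,1])<.04)&(q[:,2]>-.06)&(q[:,2]<.03)]
im=c['image'][np.isfinite(T[...,2])]; 
hsv=cv2.cvtColor(c['image'],cv2.COLOR_RGB2HSV)[np.isfinite(T[...,2])]; 
sel=(abs(T[np.isfinite(T[...,2])])<[.03,.04,.04]).all(1)&(hsv[:,1]<110)
p=T[np.isfinite(T[...,2])][sel]; 
for lo in np.arange(-.04,.04,.005):
    k=p[(p[:,2]>lo)&(p[:,2]<lo+.005)]
    if len(k): print('side z %.3f'%lo,len(k),(k.min(0)*1000).round(),(k.max(0)*1000).round())
print(get_state()['gripper_width'],get_state()['gripper_force'])
E
```

```text
298 [(226, np.float64(11.0), np.float64(-13.0), np.float64(1.0)), (232, np.float64(9.0), np.float64(-12.0), np.float64(-3.0)), (238, np.float64(10.0), np.float64(-12.0), np.float64(-14.0)), (244, np.float64(38.0), np.float64(-7.0), np.float64(-81.0)), (250, np.float64(37.0), np.float64(-6.0), np.float64(-84.0)), (256, np.float64(37.0), np.float64(-6.0), np.float64(-88.0)), (262, np.float64(37.0), np.float64(-6.0), np.float64(-91.0)), (268, np.float64(37.0), np.float64(-6.0), np.float64(-95.0)), (274, np.float64(36.0), np.float64(-6.0), np.float64(-97.0)), (280, np.float64(34.0), np.float64(-6.0), np.float64(-96.0))]
304 [(226, np.float64(13.0), np.float64(-9.0), np.float64(-3.0)), (232, np.float64(9.0), np.float64(-9.0), np.float64(-4.0)), (238, np.float64(9.0), np.float64(-8.0), np.float64(-13.0)), (244, np.float64(37.0), np.float64(-5.0), np.float64(-81.0)), (250, np.float64(37.0), np.float64(-5.0), np.float64(-84.0)), (256, np.float64(38.0), np.float64(-4.0), np.float64(-89.0)), (262, np.float64(36.0), np.float64(-4.0), np.float64(-90.0)), (268, np.float64(35.0), np.float64(-4.0),
[... 4426 characters left out ...]
(-97.0))]
side z -0.040 34 [ -1.   5. -40.] [ 12.  20. -35.]
side z -0.035 52 [ -5. -15. -35.] [ 12.  19. -30.]
side z -0.030 79 [ -9. -15. -30.] [ 12.  18. -25.]
side z -0.025 75 [-11. -14. -25.] [ 12.  18. -20.]
side z -0.020 73 [-11. -14. -20.] [ 12.  18. -15.]
side z -0.015 66 [-12. -14. -15.] [ 12.  18. -10.]
side z -0.010 10 [ -7.  -3. -10.] [10. 17. -6.]
side z -0.005 5 [  6. -15.  -3.] [ 7.  8. -1.]
side z 0.010 11 [-1.  0. 12.] [18. 19. 14.]
side z 0.015 11 [ 1.  1. 18.] [15. 16. 20.]
side z 0.020 54 [-7. -5. 20.] [16. 16. 25.]
side z 0.025 47 [-8. -5. 25.] [16. 16. 30.]
side z 0.030 46 [-9. -4. 30.] [16. 16. 35.]
side z 0.035 42 [-7. -0. 35.] [16. 16. 40.]
0.0005550491067105516 0.0
```

Depth shows the tips about 8–10 mm *behind* the reported TCP (at z≈0.13), so the fingers shut just above the cap. They don't reach 22 mm ahead. I'll open and measure the tips in the open state.

{"fn": "apply_moves", "kwargs": {"targets": [{"dp": [0,0,0.01],"yaw": 0},{"dp": [0,0,0.02],"yaw": 0},{"dp": [0,0,0.02],"yaw": 0},{"dp": [0,0,0.02],"yaw": 0},{"dp": [0,0,0.02],"yaw": 0},{"dp": [0,0,0.02],"yaw": 0},{"dp": [0,0,0.02],"yaw": 0},{"dp": [0,0,0.02],"yaw": 0},{"dp": [0,0,0.02],"yaw": 0},{"dp": [0,0,0.02],"yaw": 0},{"dp": [0,0,0.02],"yaw": 0},{"dp": [0,0,0.02],"yaw": 0},{"dp": [0,0,0.02],"yaw": 0}], "grip": -1}}

```text
time_s: 5.55
tcp_pos: [0.581, 0.151, 0.1414]
eef_rot: [-180.0, -0.0, 159.3]
contact_force: [-0.3, 0.6, 0.3]
gripper_width: 0.0815
gripper_force: 0.0
```

```bash
python3 - <<'E'
from h import *
from scipy.spatial.transform import Rotation as Ro
for n in('wrist','side'):
    c=cap(n); W=world(c); s=c['s']; R=Ro.from_euler('xyz',s['eef_rot'],degrees=True).as_matrix(); T=(W-s['tcp_pos'])@R
    p=T[np.isfinite(T[...,2])]
    p=p[(abs(p[:,0])<.03)&(abs(p[:,1])<.08)&(abs(p[:,2])<.04)]
    print(n,s['tcp_pos'],s['eef_rot'],s['gripper_width'])
    for lo in np.arange(-.04,.04,.005):
        k=p[(p[:,2]>lo)&(p[:,2]<lo+.005)]
        for nm,q in(('L',k[k[:,1]<-.03]),('R',k[k[:,1]>.03]),('mid',k[abs(k[:,1])<.03])):
            if len(q)>4: print(' z %.3f'%lo,nm,len(q),(q.min(0)*1000).round(),(q.max(0)*1000).round())
A=cap('side')['image'][170:340,200:430,::-1]; cv2.imwrite('pics/s4.png',cv2.resize(A,(690,510)))
E
```

```text
wrist [0.58103342 0.15103619 0.14139384] [-1.79993954e+02 -3.67006540e-03  1.59267045e+02] 0.08150082425502822
 z -0.040 L 174 [  2. -59. -40.] [ 11. -41. -35.]
 z -0.040 R 187 [  2.  40. -40.] [ 10.  58. -35.]
 z -0.035 L 154 [ -1. -58. -35.] [ 10. -41. -30.]
 z -0.035 R 152 [ -1.  40. -35.] [ 10.  57. -30.]
 z -0.030 L 229 [ -5. -57. -30.] [ 10. -41. -25.]
 z -0.030 R 217 [ -4.  40. -30.] [ 10.  56. -25.]
 z -0.025 L 170 [ -7. -57. -25.] [ 10. -41. -20.]
 z -0.025 R 169 [ -6.  40. -25.] [ 10.  57. -20.]
 z -0.020 L 164 [-10. -57. -20.] [ 10. -41. -15.]
 z -0.020 R 175 [-10.  40. -20.] [ 10.  56. -15.]
 z -0.015 L 147 [-11. -57. -15.] [ 10. -41. -10.]
 z -0.015 R 144 [-11.  40. -15.] [ 10.  56. -10.]
 z -0.010 L 60 [-11. -57. -10.] [  9. -41.  -6.]
 z -0.010 R 59 [-11.  41. -10.] [ 9. 54. -6.]
 z 0.015 mid 1724 [-18. -17.  15.] [16. 17. 20.]
 z 0.020 mid 97 [  3. -17.  20.] [16. 15. 25.]
 z 0.025 mid 87 [  2. -18.  25.] [16. 16. 30.]
 z 0.030 mid 126 [ -2. -18.  30.] [17. 18. 34.]
side [0.58104553 0.15107487 0.14144193] [-1.79999878e+02 -1.45610812e-03  1.59263907e+02] 0.08431032246
[... 219 characters left out ...]
 -8. -57. -30.] [ 11. -40. -25.]
 z -0.030 R 38 [ -4.  44. -30.] [ 12.  60. -25.]
 z -0.025 L 55 [ -9. -58. -25.] [ 12. -41. -20.]
 z -0.025 R 58 [-11.  43. -25.] [ 12.  60. -20.]
 z -0.020 L 49 [ -9. -57. -20.] [ 12. -40. -15.]
 z -0.020 R 53 [-11.  43. -20.] [ 12.  60. -15.]
 z -0.015 L 53 [ -8. -57. -15.] [ 12. -40. -10.]
 z -0.015 R 54 [-10.  44. -15.] [ 12.  60. -10.]
 z -0.010 L 30 [-10. -50. -10.] [ 10. -41.  -6.]
 z -0.010 R 12 [  1.  43. -10.] [11. 58. -7.]
 z 0.015 mid 370 [-15. -16.  16.] [18. 18. 20.]
 z 0.020 mid 65 [-9. -6. 20.] [18. 19. 25.]
 z 0.025 mid 65 [-10.  -6.  25.] [18. 19. 30.]
 z 0.030 mid 64 [-12. -11.  30.] [19. 19. 34.]
 z 0.035 mid 13 [ 0.  6. 36.] [14. 17. 40.]
```

View pics/s4.png

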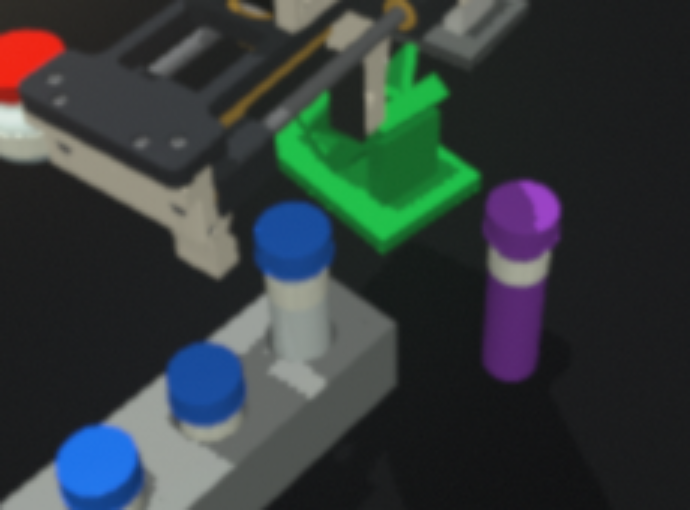

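The side view shows the fingers open on either side of the tube, tips above the cap at (215,265) and (372,130), with the cap at (293,240). In both depth views the tips sit 7 mm behind the reported TCP, so the real grasp point is at TCP z + 26 mm. I'll lower to TCP z = 0.093 and grip.

{"fn": "apply_moves", "kwargs": {"targets": [{"dp": [0,0,-0.015],"yaw": 0},{"dp": [0,0,-0.03],"yaw": 0},{"dp": [0,0,-0.042],"yaw": 0},{"dp": [0,0,-0.0485],"yaw": 0},{"dp": [0,0,-0.0485],"yaw": 0}]}}

```text
time_s: 6.12
tcp_pos: [0.5802, 0.1506, 0.0915]
eef_rot: [-179.9, -0.1, 159.3]
contact_force: [-0.9, 0.2, 0.6]
gripper_width: 0.0878
gripper_force: 0.0
```

{"fn": "apply_moves", "kwargs": {"targets": [{"dp": [0,0,0],"yaw": 0},{"dp": [0,0,0],"yaw": 0},{"dp": [0,0,0],"yaw": 0},{"dp": [0,0,0],"yaw": 0},{"dp": [0,0,0],"yaw": 0},{"dp": [0,0,0],"yaw": 0},{"dp": [0,0,0],"yaw": 0},{"dp": [0,0,0],"yaw": 0},{"dp": [0,0,0],"yaw": 0},{"dp": [0,0,0],"yaw": 0},{"dp": [0,0,0],"yaw": 0},{"dp": [0,0,0],"yaw": 0}], "grip": 1, "squeeze": 15}}

```text
time_s: 7.12
tcp_pos: [0.5811, 0.1511, 0.093]
eef_rot: [180.0, 0.0, 159.3]
contact_force: [0.5, -0.3, 0.8]
gripper_width: 0.0344
gripper_force: 15.0
```

Gripped at 34.4 mm and 15 N. Lifting straight up.

{"fn": "apply_moves", "kwargs": {"targets": [{"dp": [0,0,0.008],"yaw": 0},{"dp": [0,0,0.02],"yaw": 0},{"dp": [0,0,0.034],"yaw": 0},{"dp": [0,0,0.05],"yaw": 0},{"dp": [0,0,0.068],"yaw": 0},{"dp": [0,0,0.086],"yaw": 0},{"dp": [0,0,0.102],"yaw": 0},{"dp": [0,0,0.114],"yaw": 0},{"dp": [0,0,0.12],"yaw": 0},{"dp": [0,0,0.12],"yaw": 0},{"dp": [0,0,0.12],"yaw": 0}]}}

```text
time_s: 8.03
tcp_pos: [0.5808, 0.1511, 0.2128]
eef_rot: [180.0, -0.0, 159.3]
contact_force: [0.6, -0.3, -1.1]
gripper_width: 0.0345
gripper_force: 15.0
```

```bash
python3 - <<'E'
from h import *
s=get_state(); print(s['tcp_pos'],s['gripper_width'],s['gripper_force'],s['contact_force'])
A=cap('side')['image'][100:380,190:430,::-1]; cv2.imwrite('pics/s5.png',cv2.resize(A,(480,560)))
E
```

```text
[0.58079824 0.15106767 0.21283429] 0.03453415327580275 14.999908357858658 [ 0.58871697 -0.29664974 -1.07024027]
```

View pics/s5.png

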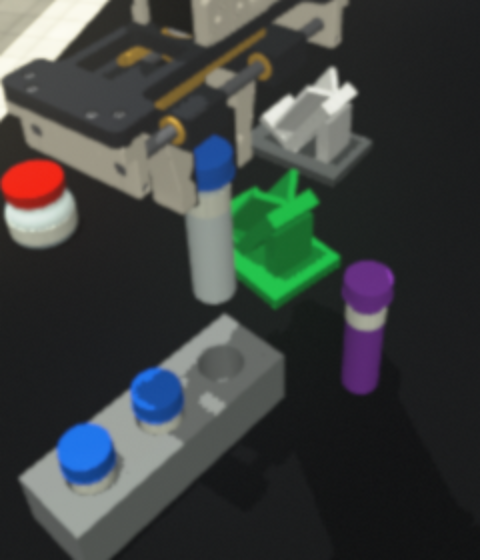

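The side view shows the tube held by the cap at (213,165), foot clear of the rack at (213,300), with both short tubes still in place. Carrying it over the rest.

{"fn": "apply_moves", "kwargs": {"targets": [{"dp": [0.001,-0.008,0],"yaw": 0},{"dp": [0.002,-0.022,0],"yaw": 0},{"dp": [0.004,-0.044,0],"yaw": 0},{"dp": [0.007,-0.072,0],"yaw": 0},{"dp": [0.009,-0.102,0],"yaw": 0},{"dp": [0.012,-0.132,0],"yaw": 0},{"dp": [0.015,-0.162,0],"yaw": 0},{"dp": [0.018,-0.192,0],"yaw": 0},{"dp": [0.02,-0.222,0],"yaw": 0},{"dp": [0.023,-0.252,0],"yaw": 0},{"dp": [0.026,-0.28,0],"yaw": 0},{"dp": [0.028,-0.305,0],"yaw": 0},{"dp": [0.03,-0.325,0],"yaw": 0},{"dp": [0.031,-0.338,0],"yaw": 0},{"dp": [0.031,-0.343,0],"yaw": 0},{"dp": [0.031,-0.343,0],"yaw": 0},{"dp": [0.031,-0.343,0],"yaw": 0},{"dp": [0.031,-0.343,0],"yaw": 0}]}}

```text
time_s: 9.58
tcp_pos: [0.612, -0.1912, 0.2129]
eef_rot: [180.0, -0.0, 159.3]
contact_force: [0.8, -0.0, -0.1]
gripper_width: 0.0345
gripper_force: 15.0
```

{"fn": "apply_moves", "kwargs": {"targets": [{"dp": [0,0,-0.01],"yaw": 0},{"dp": [0,0,-0.022],"yaw": 0},{"dp": [0,0,-0.034],"yaw": 0},{"dp": [0,0,-0.046],"yaw": 0},{"dp": [0,0,-0.058],"yaw": 0},{"dp": [0,0,-0.065],"yaw": 0},{"dp": [0,0,-0.068],"yaw": 0},{"dp": [0,0,-0.068],"yaw": 0},{"dp": [0,0,-0.068],"yaw": 0}]}}

```text
time_s: 10.33
tcp_pos: [0.6123, -0.1921, 0.1451]
eef_rot: [-180.0, 0.0, 159.3]
contact_force: [-0.5, 0.6, -0.7]
gripper_width: 0.0345
gripper_force: 15.0
```

```bash
python3 - <<'E'
from h import *
s=get_state(); print(s['tcp_pos'],s['eef_rot'],s['gripper_width'],s['gripper_force'],s['contact_force'])
A=cap('side')['image'][70:210,270:410,::-1]; B=cap('wrist')['image'][:,:,::-1]
cv2.imwrite('pics/s6.png',np.hstack([cv2.resize(A,(400,400)),B[60:360,220:420].repeat(1,0) if 0 else cv2.resize(B[60:360,170:470],(400,400))]))
E
```

```text
[ 0.61232123 -0.19206241  0.14510828] [-1.79989948e+02  1.47522542e-02  1.59270019e+02] 0.03449267479922423 14.999936074018478 [-0.53945232  0.57461173 -0.69889117]
```

View pics/s6.png

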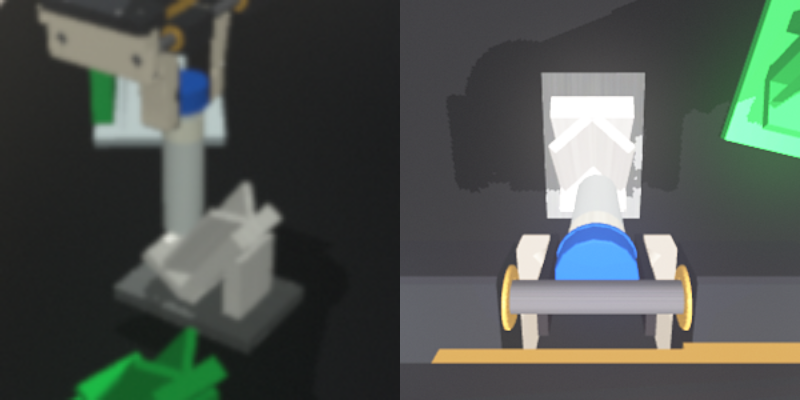

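The side view shows the tube upright over the ledge end of the rest. In the wrist view it is centred on the V, barrel at col ~597 against V apex at ~592–597. Next I'll use a light grip, lower it, and draw the cap back so the foot swings against the groove.

{"fn": "apply_moves", "kwargs": {"targets": [{"dp": [-0.0003,0,-0.006],"yaw": 0},{"dp": [-0.0006,0,-0.012],"yaw": 0},{"dp": [-0.0008,0,-0.017],"yaw": 0},{"dp": [-0.004,0.001,-0.018],"yaw": 0},{"dp": [-0.007,0.002,-0.019],"yaw": 0},{"dp": [-0.01,0.0035,-0.0195],"yaw": 0},{"dp": [-0.0135,0.0045,-0.02],"yaw": 0},{"dp": [-0.017,0.006,-0.0206],"yaw": 0},{"dp": [-0.02,0.007,-0.022],"yaw": 0},{"dp": [-0.023,0.008,-0.0232],"yaw": 0},{"dp": [-0.026,0.0094,-0.0245],"yaw": 0},{"dp": [-0.029,0.0105,-0.026],"yaw": 0},{"dp": [-0.0325,0.0117,-0.0273],"yaw": 0},{"dp": [-0.0325,0.0117,-0.0273],"yaw": 0},{"dp": [-0.0325,0.0117,-0.0273],"yaw": 0}], "grip": 1, "squeeze": 6}}

```text
time_s: 11.68
tcp_pos: [0.5793, -0.1802, 0.1176]
eef_rot: [-180.0, -0.0, 159.3]
contact_force: [-0.4, 0.5, -2.1]
gripper_width: 0.0349
gripper_force: 6.0
```

```bash
python3 - <<'E'
from h import *
s=get_state(); print(s['tcp_pos'],s['gripper_width'],s['gripper_force'],s['contact_force'])
A=cap('side')['image'][70:210,270:410,::-1]; B=cap('wrist')['image'][:,:,::-1]
cv2.imwrite('pics/s7.png',np.hstack([cv2.resize(A,(400,400)),cv2.resize(B[60:360,170:470],(400,400))]))
E
```

```text
[ 0.57932163 -0.18015182  0.11755721] 0.03492273840430308 5.999960750341415 [-0.40041059  0.47270513 -2.10495231]
```

View pics/s7.png

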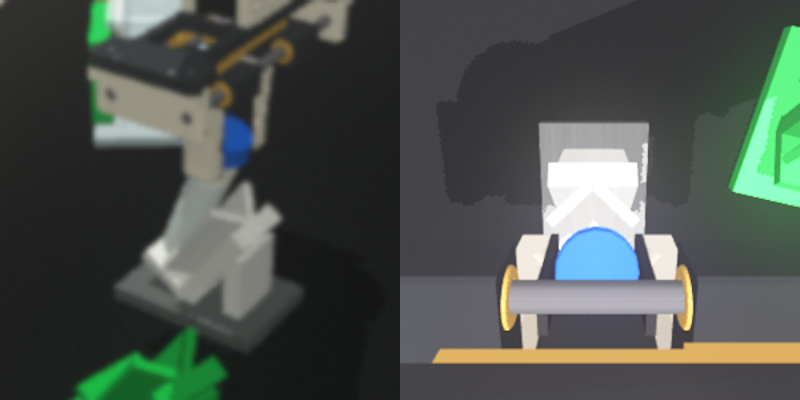

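The tube is leaning back with its foot in the groove at (155,255) and its cap in the jaws at (235,140), with only small forces. Finishing the arc.

{"fn": "apply_moves", "kwargs": {"targets": [{"dp": [-0.003,0.001,-0.002],"yaw": 0},{"dp": [-0.006,0.0023,-0.004],"yaw": 0},{"dp": [-0.009,0.0034,-0.006],"yaw": 0},{"dp": [-0.012,0.0045,-0.0082],"yaw": 0},{"dp": [-0.0145,0.0055,-0.0104],"yaw": 0},{"dp": [-0.017,0.0063,-0.013],"yaw": 0},{"dp": [-0.0187,0.007,-0.015],"yaw": 0},{"dp": [-0.02,0.0076,-0.0165],"yaw": 0},{"dp": [-0.02,0.0076,-0.0165],"yaw": 0},{"dp": [-0.02,0.0076,-0.0165],"yaw": 0},{"dp": [-0.02,0.0076,-0.0165],"yaw": 0}]}}

```text
time_s: 12.7
tcp_pos: [0.5595, -0.1728, 0.1012]
eef_rot: [-180.0, -0.0, 159.3]
contact_force: [-0.2, -1.9, 0.0]
gripper_width: 0.0346
gripper_force: 6.0
```

```bash
cat > ax.py <<'E'
from h import *
import sys
# tube measures in the seat frame: cap and frosted barrel points, side view
th=np.radians(-20.7); h=np.array([np.cos(th),np.sin(th),0]); S=np.array([.586,-.1827,.082]); r35=np.radians(35)
zg=-np.sin(r35)*h+[0,0,np.cos(r35)]; xg=np.cos(r35)*h+[0,0,np.sin(r35)]; yg=np.cross(zg,xg); B=np.array([xg,yg,zg])
s=get_state(); print(np.round(s['tcp_pos'],4),s['gripper_width'],s['contact_force'].round(1) if hasattr(s['contact_force'],'round') else s['contact_force'])
for n in('side','top','wrist'):
    c=cap(n); W=world(c); Q=(W-S)@B.T; hsv=cv2.cvtColor(c['image'],cv2.COLOR_RGB2HSV); m=cv2.inRange(hsv,(95,120,50),(125,255,255))>0
    g=m&np.isfinite(W[...,2])&(np.linalg.norm(W-S,axis=-1)<.12)
    if g.sum()>10: print(n,g.sum(),'cap xyz range mm',(np.percentile(Q[g],[2,98],axis=0)*1000).round(1).tolist())
    b=~m&np.isfinite(W[...,2])&(abs(Q[...,1])<.006)&(Q[...,0]>.004)&(Q[...,0]<.03)&(Q[...,2]>-.056)&(Q[...,2]<.038)
    if b.sum()>10:
        p=Q[b]; k=[(round(lo*1000),(np.median(p[(p[:,2]>lo)&(p[:,2]<lo+.02),0])*1000).round(1)) for lo in np.arange(-.06,.04,.02) if ((p[:,2]>lo)&(p[:,2]<lo+.02)).sum()>3]; print(n,'barrel front x (want 14.5)',k)
E
python3 ax.py
```

```text
[ 0.5595 -0.1728  0.1012] 0.03458583318893155 [-0.2 -1.9  0. ]
side 144 cap xyz range mm [[-16.7, -17.2, 44.4], [9.2, 14.6, 60.6]]
wrist 2094 cap xyz range mm [[-13.8, -16.3, 56.4], [6.5, 15.5, 59.5]]
```

The cap top is at 58–59 mm along the groove axis, as expected, and forces are near zero. Opening, waiting, then rising straight up.

{"fn": "apply_moves", "kwargs": {"targets": [{"dp": [0,0,0],"yaw": 0},{"dp": [0,0,0],"yaw": 0},{"dp": [0,0,0],"yaw": 0},{"dp": [0,0,0],"yaw": 0},{"dp": [0,0,0],"yaw": 0},{"dp": [0,0,0],"yaw": 0},{"dp": [0,0,0],"yaw": 0},{"dp": [0,0,0],"yaw": 0},{"dp": [0,0,0],"yaw": 0},{"dp": [0,0,0],"yaw": 0}], "grip": -1}}

```text
time_s: 13.68
tcp_pos: [0.5595, -0.1726, 0.1011]
eef_rot: [-180.0, -0.0, 159.3]
contact_force: [0.8, -0.1, 0.5]
gripper_width: 0.0868
gripper_force: 0.0
```

{"fn": "apply_moves", "kwargs": {"targets": [{"dp": [0,0,0.005],"yaw": 0},{"dp": [0,0,0.015],"yaw": 0},{"dp": [0,0,0.03],"yaw": 0},{"dp": [0,0,0.05],"yaw": 0},{"dp": [0,0,0.075],"yaw": 0},{"dp": [0,0,0.1],"yaw": 0},{"dp": [-0.02,0,0.12],"yaw": 0},{"dp": [-0.05,-0.01,0.13],"yaw": 0},{"dp": [-0.08,-0.02,0.13],"yaw": 0},{"dp": [-0.08,-0.02,0.13],"yaw": 0},{"dp": [-0.08,-0.02,0.13],"yaw": 0}]}}

```text
time_s: 14.6
tcp_pos: [0.4787, -0.1931, 0.2331]
eef_rot: [179.9, 0.2, 159.2]
contact_force: [0.6, -0.3, -0.2]
gripper_width: 0.0877
gripper_force: 0.0
```

```bash
python3 ax.py; python3 - <<'E'
from h import *
a=cap('side')['image'][:,:,::-1]; t=cap('top')['image'][:,:,::-1]
cv2.imwrite('pics/s8.png',np.hstack([cv2.resize(a[80:380,190:410],(396,540)),cv2.resize(t[140:260,170:450],(400,540)) if 0 else cv2.resize(a[110:210,290:390],(400,540))]))
E
```

```text
[ 0.4787 -0.1931  0.2331] 0.08770032239615418 [ 0.6 -0.3 -0.2]
side 267 cap xyz range mm [[-17.7, -14.2, 43.1], [14.7, 17.8, 59.5]]
side barrel front x (want 14.5) [(-60, np.float64(16.0)), (-40, np.float64(15.5)), (-20, np.float64(14.5)), (0, np.float64(13.8))]
wrist 825 cap xyz range mm [[-13.7, -18.3, 44.7], [15.0, 14.2, 59.2]]
```

View pics/s8.png

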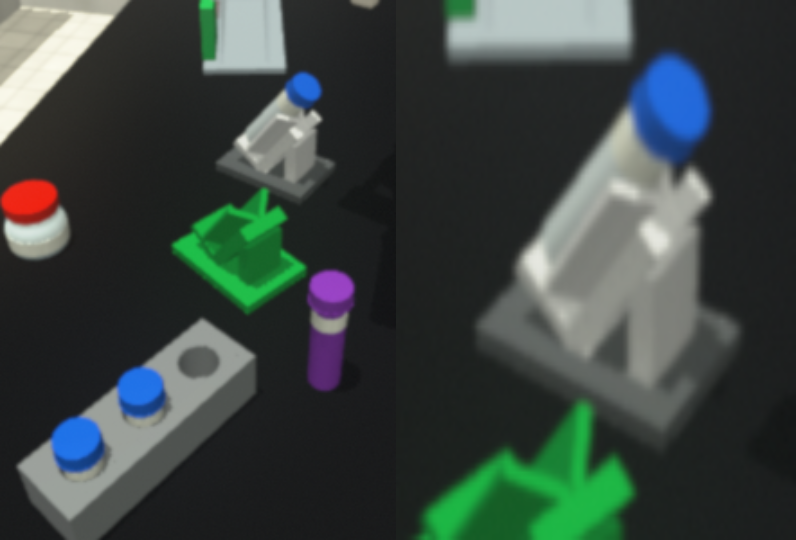

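The tube lies in the aluminium groove with its foot on the ledge and its cap up at (303,90). The cap top is at 59 mm along the axis and the barrel front at about 14.5 mm, as it should be. Both short tubes still stand in the rack, and the robot is clear.

```bash
python3 -c "
from plant import r
print(r.close_job())"
```

```text
the job is handed in; nothing more can be done
None
```

The tall tube is parked on the aluminium rest, foot on the ledge and cap up, both short tubes still stand in the rack, and the job is handed in at about 15 s on the robot's clock.

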